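Knock the stop peg home, then rock the angle gauge on the stud to its mark and hold

ROBOT

A 6-joint arm with a two-finger parallel gripper is mounted at the origin on the work surface. World frame = base frame: x ahead of the robot, y to its left, z up, the work surface at z = 0. Lengths are in m, angles in rad, forces in N, time in s.
With the tool pointing down it reaches from about 0.35 to 0.8 m from the base axis. Payload 7.3 kg.
Tool frame: the origin (TCP) lies between the finger pads; the fingertips stand 8 mm ahead of it and the grasp point (between the pads) lies 11 mm behind it (ctrl.finger_overhang is the distance from the TCP to the fingertips, in m); z points along the fingers, y is the line along which they close (so a half turn about z gives the same grasp; the last joint's range is limited). The gripper opens to 85 mm and grips with 20 to 120 N. Pads are 22 mm wide; open, the fingers measure 114 mm over their backs; the gripper's body (76 mm by 85 mm) begins 54 mm behind the grasp point. The pads swing forward as they close: fully open they stand 13 mm farther back than shut.
Start: joints at [-1.441, 0.342, 1.524, -0, 1.275, -0.146], TCP at [0.143, -0.505, 0.213] pointing down, gripper open.
Joint ranges: [-2.53, 2.53], [-0.77, 2.02], [0.04, 2.7], [-1, 4.14], [0.28, 2.66], [-3.11, 3.11]. Speed limits (rad/s): [2.57, 2.57, 3.14, 3.14, 3.14, 3.14].

INTERFACE

Orientations are given as a unit quaternion [w, x, y, z].
In Python, from workcell import status, optics, hand_in, ctrl gives the robot as it stands.
- The arm moves only by the shell command python3 -m handwheel 'ROWS' [FORCE]. ROWS is rows parted by semicolons, their numbers by spaces, 1 to 5 of them, each of 7 numbers: the finger opening in m, then dx, dy, dz in m, then a rotation vector rx, ry, rz in rad; each row is the pose to reach, as a shift and turn from the pose commanded when the command began, along the tool's axes at that moment; what a row does not reach only later rows make up. A row lasts 1/12 s, in which the tool goes at most 0.0417 m and 0.125 rad, less where a joint would pass 70% of its speed; a pose out of reach is approached as far as the arm can. The fingers move at their own pace and stop on an object; FORCE is the grip in N (left out, the last holds). Time passes only in rows, so rows that do not move let the fingers close. It prints the time, the measured TCP pose, the force, the opening and the grip force at its end.
- status.sense(): the state, without advancing time (a new reading comes with each control period).
- optics.snapshot(name): name is "scene" or "top" or "wrist"; returns a dict with "color" (480x640x3 uint8, blue, green, red), "depth" (480x640 float32, m along the optical axis (not along the pixel's ray), 0 where there is no reading), "K" (3x3 intrinsics, pixels), "T" (4x4, takes a point from camera to world coordinates); the wrist camera has in their place "mount" (4x4, takes a point from camera to tool coordinates, whose origin is the TCP and whose axes are the flange's). Camera axes: x right, y down, z forward; pixel columns grow to the right and rows downward; lengths in m; the calibration is good to about 2 mm. A picture is of the moment at which its call begins: read the wrist's pose just before it.
- hand_in(): hands the job in; it is judged then, once.
The state is a dict: "time": time; "qpos": joint angles; "qd": joint speeds; "joint_efforts": joint torques, N m; "tcp_pos": TCP position; "tcp_rot": TCP orientation; "wrist_force": force on the tool from outside, world axes, zero at the start; "wrist_torque": the same for the moment, N m; "gripper_width": finger opening in m; "grasp_force": force on a finger pad.
Only numpy, scipy, OpenCV 4.12 (cv2) and the standard library are available. Lean on these libraries where they do the work, as an engineer would, in place of code of your own. Each camera call takes 0.05 s, during which the arm holds its last target. There are 200 camera calls.

TASK

On the wooden frame rest, use the mallet to knock the orange-headed stop peg fully home, then set the mallet back down on the bench clear of the rest. Then set the angle gauge with its notch on the ball of the stud, the gauge square to the rest, and rock it over towards the peg until its red pointer settles on the green mark, face still upright and pressing lightly on the stud. Finish while holding it there in the gripper, steady and with the stud and nothing else under it; leave the jars and the other things on the bench alone.

Things in the scene. Friction and masses are not known exactly. Their poses are not given: they have to be found in the camera images.
- rest: Frame rest, fixed to the bench: beech block 70 (x) x 170 (y) x 35 mm high with the stud at its centre and the stop peg 50 mm to the +y side of the stud. Origin: centre of the block's underside; z up.
- stud: Steel stud, fixed upright on the middle of the rest, 45 mm high above the block, with a lumpy ball head: main ball 24 mm across, with lower bumps on its +x and -x sides. Origin: foot of the stud on the block's top, 35 mm above the bench; axes as the rest's.
- stud_ball (a point): Centre of the stud's ball head, 33 mm above the block's top (68 mm above the bench); the ball's radius is 12 mm.
- peg_top (a point): Centre of the top of the stop peg's orange head (18 mm across, 4 mm thick) on a 10 mm steel shaft; 64 mm above the bench when the peg is right up, 39 mm when home (underside of the head on the block). Moves with the peg.
- peg (a joint): Stop peg's travel downwards in m: 0 = right up, 0.025 = fully home. Light spring (60 N/m) and about 5 N of friction: it takes 5 to 7 N to drive and stays where it is driven. While it stands up it blocks the gauge from leaning to its side.
- mallet: Mallet, about 0.34 kg, standing on a flat face of its head, handle level. Head: black rubber upright cylinder 50 mm across, 80 high. Handle: wood, 22 mm wide, 26 high, along the mallet's -x to 185 mm from the head's axis, its middle 40 mm above the lower face. Origin: centre of the head's lower face; z up along the head's axis.
- mallet_grip (a point): Point on the middle of the mallet's handle, 55 mm from the head's axis and 40 mm above the head's lower face: a good place to grip, across the handle's 22 mm width (mallet's y).
- gauge: Pendulum angle gauge, about 0.4 kg. Black base 44 (x) x 110 (y) x 26 mm, an upside-down 90 degree V notch (34 wide, 17 deep, along x) mid-underside; white dial in yellow frame 24 thick, 110 wide, to z 116; black handle 24 (x) x 36 (y), z 116 to 162. Origin: mid-underside = the ball's centre when seated on it. x square to the dial (both faces alike), y along width, z up. Rocks about x.
- pointer (a joint): Angle of the red pendulum pointer in the gauge, rad, about the gauge's +x: 0 when it hangs along the gauge's -z, positive when its tip is towards the gauge's +y. It hangs plumb and swings freely at about 2 Hz, settling in 1 to 2 s; leaning the gauge's top towards its +y by an angle makes it read plus that angle.
- mark (a joint): Angle of the green mark on the dial, rad, same zero and sense as the pointer; stiff, it is set before the start and stays.
- pointer_tip (a point): Tip of the red pointer, 62 mm from the pivot; the pivot is on the gauge's z axis 104 mm above its origin.
- mark_mid (a point): Point on the green mark (12 mm wide tab) 62 mm from the pivot: the pointer's tip must stand here.
- jar_a: Amber glass honey jar with a paper label, 68 mm across, 95 mm high; bystander. Origin: centre of its underside.
- jar_b: Amber glass honey jar without label, 68 mm across, 95 mm high; bystander. Origin: centre of its underside.
- fork: Uncapping fork with a red handle, lying, 185 mm long, 60 mm wide at the tines, 23 mm high; bystander. Origin near its middle, on the bench; handle to its -x.
- offcut: Offcut of wooden frame bar 28 x 110 x 22 mm, lying; bystander. Origin: centre of its underside.
- knife: Uncapping knife, lying, 280 mm long, orange handle 24 mm thick to its -x, flat steel blade 32 mm wide; bystander. Origin near its middle, on the bench.
- brush: Hand brush, lying, handle to its -x, about 200 mm long; bystander. Origin near its middle, on the bench.
Things that resemble listed ones, but are neither listed nor needed, are in the scene too. Leave any pink look-alike of the gauge alone.

How it is judged:
On the way, in this order (a step that is already met when the one before it is completed fails the run):
1. the stop peg is driven home by the mallet while the gripper holds the mallet (value of joint peg above 0.021 m and contact force between mallet and peg_c1 above 0.5 N and contact force between the fingers and mallet above 2 N).
2. the mallet is set down on the bench, out of the gripper, clear of the rest (height (world z) of mallet below 0.06 m and contact force between the fingers and mallet below 0.1 N and horizontal distance between mallet and rest above 0.11 m), for 0.2 s.
3. the held gauge sits with its notch on the stud's ball (distance between gauge and stud_ball below 0.008 m and contact force between gauge and stud above 0.5 N and contact force between the fingers and gauge above 2 N), for 0.1 s.
At the end, for the whole second after the job is handed in: Peg at least 21 of 25 mm down; mallet on bench, 110+ mm from the rest's centre; gauge held, origin within 8 mm of ball's centre, pressing the stud with 0.5 to 25 N, off the peg, leaning towards it, square within 0.25 rad, upright within 0.15 rad, still; pointer tip within 6 mm of the mark's middle (all of step 2 and all of step 3 and value of joint peg above 0.021 m and distance between pointer_tip and mark_mid below 0.006 m and velocity of joint pointer between -0.2 and 0.2 rad/s and contact force between gauge and stud below 25 N and angle between the x axis of gauge and the x axis of rest, either way round below 0.25 rad and angle between gauge's own x axis and vertical between 1.42 and 1.72 rad and linear speed of gauge below 0.03 m/s and y of pointer_tip in the frame of rest above 0.004 m and contact force between gauge and peg_c1 below 0.3 N and contact force between mallet and gauge below 0.1 N); the arm keeps its last pose, push and grip.
It fails at once if a bystander (jar, fork, offcut, knife, brush) is pushed more than 30 mm (distance of any of jar_a, jar_b, fork, offcut, knife, brush from where it was at the start of the episode above 0.03 m).
It fails at once if the fingers push the stop peg (contact force between the fingers and peg_c1 above 2 N).
It also fails if it takes over 56 s, if anything falls off the work surface, if the arm or the gripper's body presses on something with over 40 N, if the wrist force passes 120 N, or if a joint passes its speed limit or range.

## Working session

There is one attempt and no reset: what is moved stays moved. The work goes in short steps, Python scripts to look and compute and a shell command to move; the robot and the scene stay as the last step left them, time stands still between calls to the robot, and variables do not carry over. Pictures are saved under pics/ and viewed, at most 10 in all, crops included, and the job is handed in when it is done.

```bash
mkdir -p pics; ls; python3 - <<'E'
from workcell import status, optics, ctrl
import cv2, numpy as np
print(status.sense()); print(ctrl.finger_overhang)
for n in("scene","top"):
    s=optics.snapshot(n); cv2.imwrite(f"pics/{n}0.png",s["color"]); np.savez(f"pics/{n}0.npz",**s); print(n,s["K"],s["T"])
E
```

```text
pics
{'time': 0.0, 'qpos': array([-1.44099330e+00,  3.42702303e-01,  1.52502615e+00, -4.75167624e-06,
        1.27539384e+00, -1.45979479e-01]), 'qd': array([ 0.00164616,  0.00159434, -0.00045872, -0.00062159,  0.0015291 ,
       -0.00029479]), 'joint_efforts': array([-3.53750394e-06, -4.33673859e+01, -2.46011066e+01, -1.79483177e-04,
        7.87574798e-03,  2.07617961e-05]), 'tcp_pos': array([ 0.14293127, -0.50471998,  0.21193339]), 'tcp_rot': array([-7.64813225e-04,  9.90507671e-01,  1.37455336e-01,  3.91364512e-06]), 'wrist_force': array([-0.77738905,  0.06569058,  0.06535168]), 'wrist_torque': array([-0.01926487, -0.01835453, -0.00192022]), 'grasp_force': 0.0, 'gripper_width': 0.08535412089722244}
0.008
scene [[537.40273072   0.         316.77222678]
 [  0.         537.40273072 243.46869562]
 [  0.           0.           1.        ]] [[ 0.58795326  0.54227408 -0.60020812  1.39162705]
 [ 0.80883254 -0.38491341  0.44455774 -0.65081411]
 [ 0.01004398 -0.74684703 -0.66492002  1.08365404]
 [ 0.          0.          0.          1.        ]]
top [[465.01006101   0.         330.06506183]
 [  0.         465.01006101 240.29102188]
 [  0.           0.           1.        ]] [[-2.63097721e-02 -9.97709256e-01  6.23220414e-02  4.02327314e-01]
 [-9.99610400e-01  2.68386337e-02  7.66392531e-03  7.47588035e-04]
 [-9.31900766e-03 -6.20961246e-02 -9.98026667e-01  1.47526603e+00]
 [ 0.00000000e+00  0.00000000e+00  0.00000000e+00  1.00000000e+00]]
```

View pics/scene0.png

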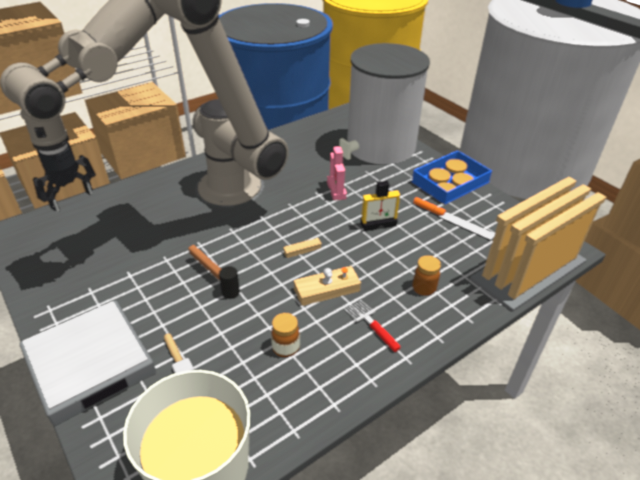

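View pics/top0.png

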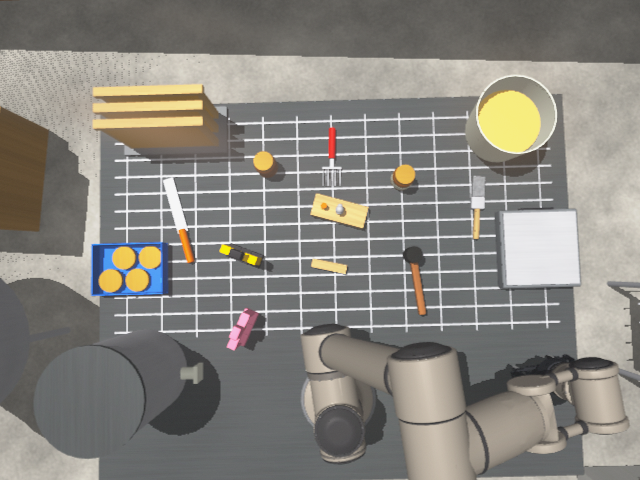

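Scene image: the yellow gauge is at (380,207), its pink look-alike at (337,175), the mallet head at (230,282), and the rest at (327,285). Top image: gauge (241,256), pink one (241,329), rest (340,211) with orange peg (324,206) and stud (340,210), mallet head (413,256) with its handle running to (422,313), offcut (329,267).
What could be mistaken: for the gauge, pink (241,329) vs yellow (241,256), so yellow. For the mallet, brush (477,215) vs the black-headed one (413,256), so black. For the rest, offcut (329,267) vs the block with the stud, so the block.

```bash
cat > h.py <<'E'
import numpy as np, cv2
def load(n):
    s=dict(np.load(f"pics/{n}.npz")); return s
def cloud(s,T=None):
    T=s["T"] if T is None else T
    d=s["depth"]; v,u=np.mgrid[:480,:640]; K=s["K"]
    p=np.stack([(u-K[0,2])/K[0,0]*d,(v-K[1,2])/K[1,1]*d,d],-1)
    w=p@T[:3,:3].T+T[:3,3]; w[d==0]=np.nan
    return w
def atz(s,u,v,z,T=None):
    T=s["T"] if T is None else T
    r=T[:3,:3]@np.linalg.solve(s["K"],[u,v,1]); return T[:3,3]+r*(z-T[2,3])/r[2]
E
python3 - <<'E'
from h import *
t=load("top0"); s=load("scene0"); W=cloud(t)
a=cv2.resize(t["color"][185:325,205:440],None,fx=3.4,fy=3.4,interpolation=cv2.INTER_CUBIC)
cv2.imwrite("pics/crop_top.png",a); 
b=cv2.resize(s["color"][170:240,340:420],None,fx=7,fy=7,interpolation=cv2.INTER_CUBIC); cv2.imwrite("pics/crop_g.png",b)
def rect(name,box,zlo,zhi):
    u0,v0,u1,v1=box; w=W[v0:v1,u0:u1].reshape(-1,3); w=w[(w[:,2]>zlo)&(w[:,2]<zhi)]
    (c,sz,an)=cv2.minAreaRect(w[:,:2].astype(np.float32)); print(name,len(w),np.round(c,4),np.round(sz,4),an,"mean",w.mean(0).round(4),"zmax",w[:,2].max().round(3))
rect("block",(305,185,375,235),.028,.042)
rect("peg",(305,185,333,235),.052,.075)
rect("stud",(330,185,350,235),.060,.09)
rect("mhead",(400,240,430,270),.07,.09)
rect("mhandle",(400,268,430,320),.04,.065)
rect("gauge",(215,235,265,275),.09,.13); rect("ghandle",(215,235,265,275),.15,.18)
rect("gbase",(215,235,265,275),.01,.04)
E
```

```text
block 1096 [ 0.5846 -0.0198] [0.1695 0.0707] 73.73722839355469 mean [ 0.5835 -0.0213  0.0343] zmax 0.042
peg 27 [0.5994 0.0291] [0.0152 0.0153] 48.661216735839844 mean [0.5986 0.0286 0.0614] zmax 0.067
stud 60 [ 0.585  -0.0206] [0.0219 0.0276] 55.72372055053711 mean [ 0.5845 -0.0201  0.0737] zmax 0.083
mhead 214 [ 0.441 -0.24 ] [0.0472 0.0487] 76.89724731445312 mean [ 0.4406 -0.2399  0.0789] zmax 0.087
mhandle 358 [ 0.3296 -0.255 ] [0.1441 0.0238] 7.278611660003662 mean [ 0.3295 -0.2539  0.0512] zmax 0.062
gauge 211 [0.4533 0.2807] [0.1111 0.024 ] 67.99613952636719 mean [0.451  0.2743 0.1145] zmax 0.13
ghandle 106 [0.4532 0.2807] [0.0361 0.0235] 67.92160034179688 mean [0.453  0.2798 0.1608] zmax 0.169
gbase 215 [0.4535 0.2811] [0.1114 0.0443] 67.68807220458984 mean [0.456  0.2727 0.025 ] zmax 0.039
```

View pics/crop_top.png

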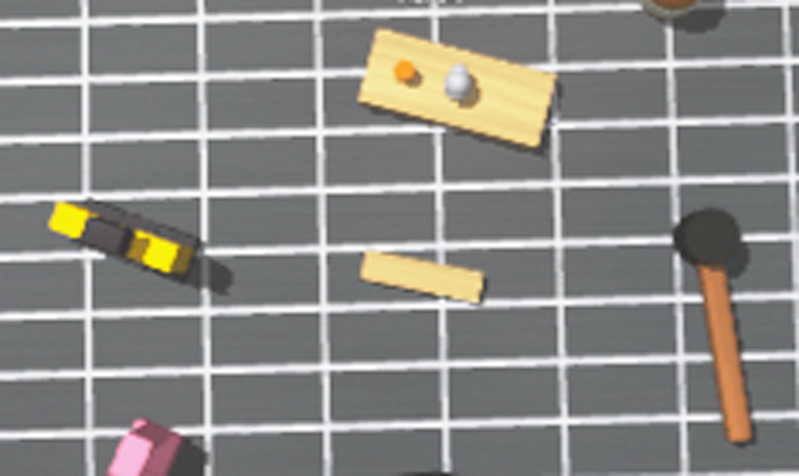

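View pics/crop_g.png

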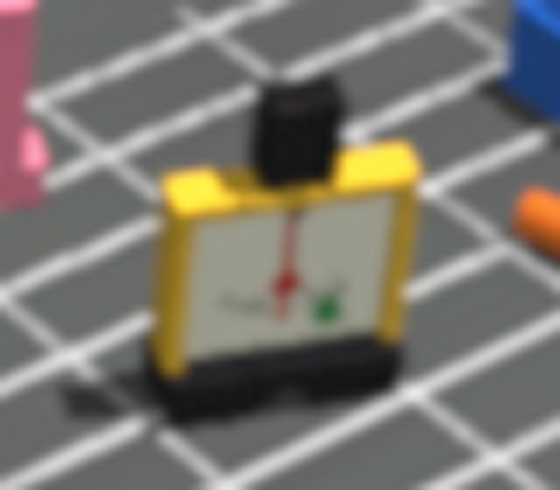

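Crop top: stop peg (404,72) and stud (458,84) on the block, mallet head (707,237), and the yellow gauge with its black handle (108,235), so the choice is confirmed. Crop gauge: dial with the pointer tip near (282,315) and the green mark at (325,308), on the world +y side, which is also the peg's side. No half turn is needed.

Next is a planner helper, and the mark angle from that crop.

```bash
cat > plan.py <<'E'
import sys, numpy as np
from scipy.spatial.transform import Rotation as R
from workcell import status
def plan(p,th,lean=0.,yaw=-0.283,show=True):
    """tool-axes shift and turn from here to TCP p, tool x at angle th, leaned about rest x so top goes to rest +y"""
    s=status.sense(); q=s["tcp_rot"]; R0=R.from_quat([*q[1:],q[0]])
    c,n=np.cos(th),np.sin(th); R1=R.from_matrix(np.array([[c,n,0],[n,-c,0],[0,0,-1]]))
    R1=R.from_rotvec(-lean*np.array([np.cos(yaw),np.sin(yaw),0]))*R1
    d=R0.inv().apply(np.array(p)-s["tcp_pos"]); r=(R0.inv()*R1).as_rotvec()
    print("t",round(s["time"],2),"tcp",s["tcp_pos"].round(4),"shift",d.round(4),"turn",r.round(4),"rows",np.ceil(max(np.linalg.norm(d)/.0417,np.linalg.norm(r)/.125)),"F",s["wrist_force"].round(1))
if __name__=="__main__": plan([float(x) for x in sys.argv[1:4]],*[float(x) for x in sys.argv[4:]])
E
python3 plan.py 0.3865 -0.2471 0.10 0.129
python3 - <<'E'
from h import *
s=load("scene0"); T=s["T"]; a=np.radians(-22); gx=np.array([np.cos(a),np.sin(a),0]); gy=np.array([-np.sin(a),np.cos(a),0]); o=np.array([.4533,.2807,0])+.012*gx
for n,(u,v) in dict(mark=(386.4,214),tip=(380.3,215),piv=(381.4,200.5)).items():
    r=T[:3,:3]@np.linalg.solve(s["K"],[u,v,1]); k=((o-T[:3,3])@gx)/(r@gx); w=T[:3,3]+k*r-o
    y,z=w@gy,w[2]; print(n,y.round(4),z.round(4),np.arctan2(y,.104-z).round(3),np.hypot(y,.104-z).round(3))
E
```

```text
t 0.1 tcp [ 0.1429 -0.5048  0.212 ] shift [ 0.3045 -0.1815  0.1123] turn [-1.400e-03 -1.000e-04  1.468e-01] rows 9.0 F [-0.2 -0.3  0.7]
mark 0.0214 0.0501 0.378 0.058
tip 0.0016 0.0498 0.029 0.054
piv -0.0002 0.106 -3.052 0.002
```

```bash
python3 -m handwheel '0.085 0.034 -0.02 0.0125 0 0 0.03; 0.085 0.068 -0.04 0.025 0 0 0.06; 0.085 0.102 -0.06 0.037 0 0 0.09; 0.085 0.136 -0.08 0.05 0 0 0.12; 0.085 0.17 -0.1 0.0625 0 0 0.147' 60
python3 plan.py 0.3865 -0.2471 0.10 0.129
```

```text
time: 0.52
tcp_pos: [0.28, -0.361, 0.1493]
tcp_rot: [-0.0, 0.998, 0.063, -0.0]
wrist_force: [0.5, -0.1, -0.3]
gripper_width: 0.085
grasp_force: 0.0
t 0.52 tcp [ 0.28   -0.361   0.1493] shift [ 0.12   -0.0995  0.0494] turn [-0.0004  0.0001 -0.0025] rows 4.0 F [ 0.5 -0.1 -0.3]
```

```bash
python3 -m handwheel '0.085 0.03 -0.025 0.0124 0 0 0; 0.085 0.06 -0.05 0.0247 0 0 0; 0.085 0.09 -0.0746 0.037 0 0 0; 0.085 0.12 -0.0995 0.0494 0 0 0; 0.085 0.12 -0.0995 0.0494 0 0 0'
python3 plan.py 0.3865 -0.2471 0.029 0.129
```

```text
time: 0.93
tcp_pos: [0.3876, -0.2428, 0.0985]
tcp_rot: [-0.002, 0.998, 0.067, -0.001]
wrist_force: [-1.0, 0.7, -0.0]
gripper_width: 0.0851
grasp_force: 0.0
t 0.93 tcp [ 0.3876 -0.2428  0.0985] shift [-0.0016  0.0045  0.0695] turn [-0.0044  0.0016  0.0054] rows 2.0 F [-1.   0.7 -0. ]
```

```bash
python3 -m handwheel '0.085 -0.001 0.003 0.035 0 0 0; 0.085 -0.001 0.003 0.069 0 0 0; 0.085 -0.001 0.003 0.069 0 0 0; 0.015 -0.001 0.003 0.069 0 0 0; 0.015 -0.001 0.003 0.069 0 0 0' 100
python3 plan.py 0.3865 -0.2471 0.029 0.129
python3 -m handwheel '0.015 0 0 0 0 0 0; 0.015 0 0 0 0 0 0; 0.015 0 0 0 0 0 0;0.015 0 0 0 0 0 0'
python3 plan.py 0.3865 -0.2471 0.029 0.129
```

```text
time: 1.35
tcp_pos: [0.3853, -0.2524, 0.0328]
tcp_rot: [0.0, 0.998, 0.064, 0.0]
wrist_force: [0.3, -1.0, 0.3]
gripper_width: 0.0634
grasp_force: 0.0
t 1.35 tcp [ 0.3853 -0.2524  0.0328] shift [ 0.0018 -0.0051  0.0038] turn [ 0.0008 -0.0007 -0.0007] rows 1.0 F [ 0.3 -1.   0.3]
time: 1.68
tcp_pos: [0.3848, -0.2518, 0.0327]
tcp_rot: [0.0, 0.998, 0.064, 0.0]
wrist_force: [-2.3, 0.5, 6.9]
gripper_width: 0.0168
grasp_force: 74.0
t 1.68 tcp [ 0.3848 -0.2518  0.0327] shift [ 0.0023 -0.0045  0.0037] turn [ 0.0008 -0.0002 -0.0001] rows 1.0 F [-2.3  0.5  6.9]
```

```bash
python3 -m handwheel '0.01 0 0 -0.03 0 0 0; 0.01 0 0 -0.07 0 0 0; 0.01 0 0 -0.1 0 0 0;0.01 0 0 -0.1 0 0 0;0.01 0 0 -0.1 0 0 0' 120
python3 - <<'E'
from workcell import optics,status
from h import *
st=status.sense(); print(st["tcp_pos"],st["gripper_width"],st["grasp_force"])
a=optics.snapshot("scene"); cv2.imwrite("pics/s1.png",cv2.resize(a["color"][150:330,150:390],None,fx=3,fy=3))
t=optics.snapshot("top"); np.savez("pics/top1.npz",**t); np.savez("pics/scene1.npz",**a)
W=cloud(a); w=W[200:330,180:260].reshape(-1,3); c=a["color"][200:330,180:260].reshape(-1,3)
k=(c.max(1)<60)&(w[:,2]>.03)&(w[:,0]>.38); print("dark",k.sum(),np.nanmin(w[k],0),np.nanmax(w[k],0))
E
```

```text
time: 2.1
tcp_pos: [0.3859, -0.2525, 0.1336]
tcp_rot: [0.002, 0.998, 0.064, 0.002]
wrist_force: [-0.1, 0.5, -0.3]
gripper_width: 0.0104
grasp_force: 0.0
[ 0.38587302 -0.25253442  0.13361604] 0.010444312550679366 0.0
dark 1430 [ 0.38005558 -0.3168585   0.03019568] [ 0.43935591 -0.18736225  0.31883076]
```

View pics/s1.png

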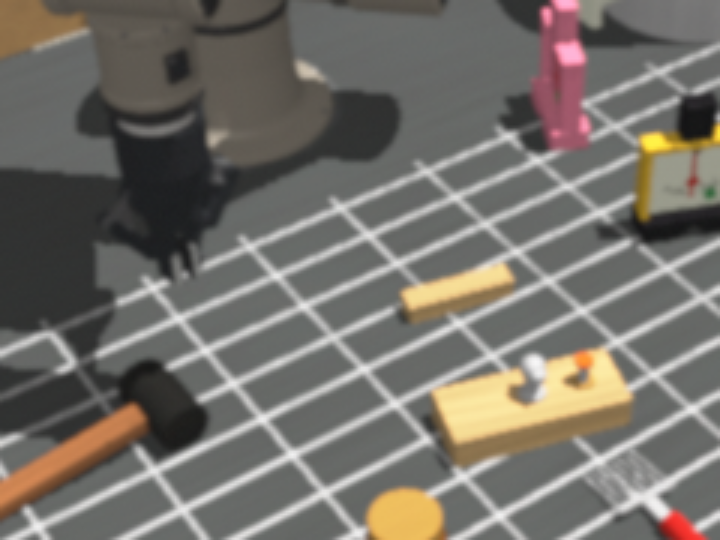

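The grasp was off-centre (y −5 mm) and the mallet was squeezed out. It now lies tipped over with its head at crop (163,405) and the handle towards the lower left. I'll measure it again.

```bash
python3 -m handwheel '0.085 0 0 0 0 0 0; 0.085 0 0 0 0 0 0' 
python3 - <<'E'
from workcell import optics,status
from h import *
st=status.sense(); print(st["tcp_pos"])
a=optics.snapshot("scene"); np.savez("pics/scene1.npz",**a); t=optics.snapshot("top"); np.savez("pics/top1.npz",**t)
A=cv2.resize(a["color"][240:340,110:240],(400,308),interpolation=2); B=cv2.resize(t["color"][225:325,395:525],(400,308),interpolation=2)
cv2.imwrite("pics/m1.png",np.hstack([A,B]))
for n,s,bx in(("scene",a,(110,240,240,340)),("top",t,(395,225,525,325))):
    u0,v0,u1,v1=bx; w=cloud(s)[v0:v1,u0:u1].reshape(-1,3); c=s["color"][v0:v1,u0:u1].reshape(-1,3).astype(int)
    k=(c[:,2]-c[:,0]>40)&(w[:,2]>.006)&(w[:,2]<.1); q=w[k]; print(n,"handle",k.sum(),q.mean(0).round(4),q.min(0).round(3),q.max(0).round(3))
    U=np.linalg.svd(q-q.mean(0),full_matrices=False); print(U[2][0].round(3)); e=(q-q.mean(0))@U[2][0]; print("ends",(q.mean(0)+U[2][0]*e.min()).round(3),(q.mean(0)+U[2][0]*e.max()).round(3))
    k=(c.max(1)<70)&(w[:,2]>.012)&(w[:,2]<.1); q=w[k]; print("head",k.sum(),q.mean(0).round(4),np.percentile(q,[2,50,98],axis=0).round(3).tolist()); print(cv2.minAreaRect(q[:,:2].astype(np.float32)))
E
```

```text
time: 2.37
tcp_pos: [0.3844, -0.2512, 0.1306]
tcp_rot: [-0.001, 0.998, 0.064, -0.001]
wrist_force: [-0.3, 0.7, 0.1]
gripper_width: 0.033
grasp_force: 0.0
[ 0.38438638 -0.25120645  0.13059569]
scene handle 748 [ 0.4126 -0.4002  0.0251] [ 0.374 -0.477  0.006] [ 0.51  -0.313  0.039]
[ 0.226 -0.971 -0.082]
ends [ 0.392 -0.313  0.032] [ 0.43  -0.474  0.019]
head 513 [ 0.4067 -0.2971  0.0411] [[0.359, -0.318, 0.015], [0.414, -0.298, 0.044], [0.437, -0.273, 0.053]]
((0.3962467312812805, -0.2953374981880188), (0.08463574945926666, 0.047253817319869995), 5.397195816040039)
top handle 216 [ 0.4477 -0.4482  0.0203] [ 0.394 -0.475  0.008] [ 0.53  -0.416  0.031]
[-0.998 -0.033  0.057]
ends [ 0.53  -0.445  0.016] [ 0.394 -0.45   0.023]
head 1 [ 0.4299 -0.2673  0.0371] [[0.43, -0.267, 0.037], [0.43, -0.267, 0.037], [0.43, -0.267, 0.037]]
((0.42985260486602783, -0.2673012912273407), (0.0, 0.0), 0.0)
```

View pics/m1.png

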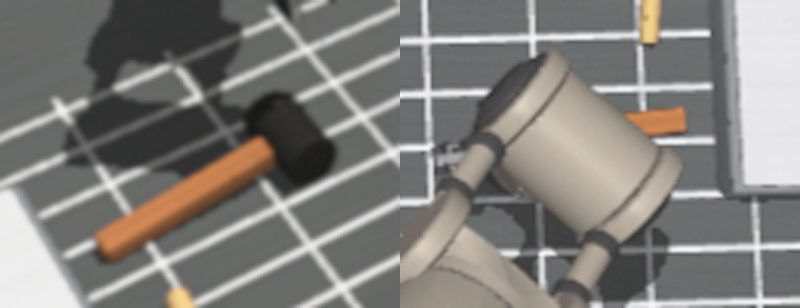

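The mallet lies on its side: head near (0.40,−0.295), handle pointing (0.23,−0.97). That works: I'll grip it as it lies, at a settled low height, and press the peg with the side of the head. First I'll move over it, turn, and measure with the wrist camera.

```bash
python3 plan.py 0.405 -0.345 0.19 -1.342; python3 -c "
from workcell import status; print(status.sense()['qpos'].round(3))"
```

```text
t 2.47 tcp [ 0.3846 -0.2514  0.1308] shift [ 0.0082  0.0954 -0.0593] turn [-2.0000e-04  2.0000e-03  1.4707e+00] rows 12.0 F [-0.3 -0.9  0.4]
[-0.746  0.315  1.816 -0.     1.012  0.696]
```

```bash
python3 -m handwheel '0.085 0 0.02 -0.03 0 0 0.125; 0.085 0 0.04 -0.06 0 0 0.25; 0.085 0.004 0.06 -0.06 0 0 0.375; 0.085 0.008 0.08 -0.06 0 0 0.5; 0.085 0.008 0.0954 -0.06 0 0 0.625'
python3 -m handwheel '0.085 0 0 0 0 0 0.125; 0.085 0 0 0 0 0 0.25; 0.085 0 0 0 0 0 0.375; 0.085 0 0 0 0 0 0.5; 0.085 0 0 0 0 0 0.625' >/dev/null
python3 -m handwheel '0.085 0 0 0 0 0 0.125; 0.085 0 0 0 0 0 0.22; 0.085 0 0 0 0 0 0.22; 0.085 0 0 0 0 0 0.22'
cat >> h.py <<'E'
def wristT(s,st):
    from scipy.spatial.transform import Rotation as R
    q=st["tcp_rot"]; T=np.eye(4); T[:3,:3]=R.from_quat([*q[1:],q[0]]).as_matrix(); T[:3,3]=st["tcp_pos"]; return T@s["mount"]
E
cat > mal.py <<'E'
from workcell import optics,status
from h import *
st=status.sense(); print(st["tcp_pos"].round(4)); s=optics.snapshot("wrist"); w=cloud(s,wristT(s,st)).reshape(-1,3); c=s["color"].reshape(-1,3).astype(int)
cv2.imwrite("pics/wr1.png",s["color"])
near=(w[:,0]>.3)&(w[:,0]<.5)&(w[:,1]>-.5)&(w[:,1]<-.2)
k=near&(c[:,2]-c[:,0]>40)&(w[:,2]>.006)&(w[:,2]<.06); q=w[k]
print("handle",len(q),q.mean(0).round(4),q[:,2].max().round(3),cv2.minAreaRect(q[:,:2].astype(np.float32)))
for y in(-.33,-.345,-.36,-.38):
    j=q[abs(q[:,1]-y)<.002]; print(y,len(j),j.min(0).round(4),j.max(0).round(4))
k=near&(c.max(1)<75)&(w[:,2]>.012)&(w[:,2]<.06); q=w[k]
print("head",len(q),np.percentile(q,[1,50,99],axis=0).round(3).tolist(),cv2.minAreaRect(q[:,:2].astype(np.float32)))
E
python3 mal.py
```

```text
time: 2.88
tcp_pos: [0.4058, -0.3467, 0.1917]
tcp_rot: [0.0, 0.969, -0.249, 0.0]
wrist_force: [-0.1, -0.6, -1.0]
gripper_width: 0.0851
grasp_force: 0.0
time: 3.63
tcp_pos: [0.405, -0.3452, 0.1912]
tcp_rot: [-0.0, 0.784, -0.62, -0.0]
wrist_force: [-0.3, -0.4, -0.7]
gripper_width: 0.0852
grasp_force: 0.0
[ 0.405  -0.3452  0.1912]
handle 6878 [ 0.4071 -0.4045  0.025 ] 0.034 ((0.44140416383743286, -0.3940378427505493), (0.11017719656229019, 0.16158176958560944), 4.0776567459106445)
-0.33 142 [ 0.3817 -0.332   0.0196] [ 0.4073 -0.3281  0.0333]
-0.345 143 [ 0.383  -0.347   0.0149] [ 0.4083 -0.3431  0.0322]
-0.36 147 [ 0.3843 -0.362   0.0196] [ 0.4092 -0.3581  0.0316]
-0.38 154 [ 0.3856 -0.382   0.0182] [ 0.4107 -0.378   0.0293]
head 5092 [[0.354, -0.321, 0.022], [0.392, -0.302, 0.045], [0.431, -0.273, 0.049]] ((0.39738887548446655, -0.3744257390499115), (0.08000397682189941, 0.20755437016487122), 4.147219181060791)
```

View pics/wr1.png

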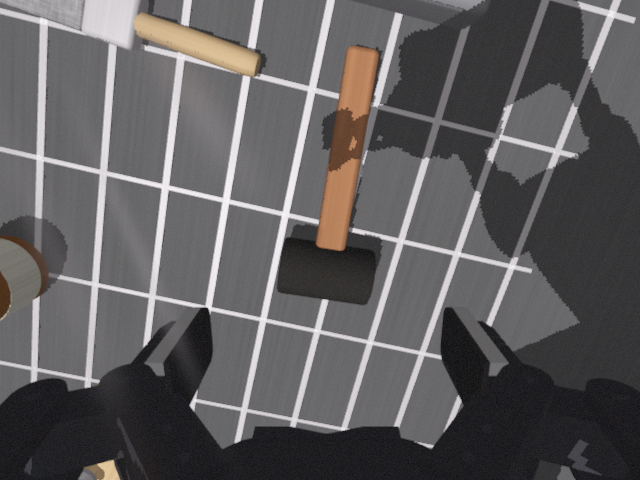

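Wrist view: the mallet lies with its head at (327,270) and the handle running up to (362,50). The brush handle at (255,65) is clear. At 50 mm from the head axis the handle's middle is (0.396,−0.347), z≈0.021. Width 25 mm and head top 50 mm both match.

```bash
python3 plan.py 0.3959 -0.347 0.011 -1.496
```

```text
t 3.68 tcp [ 0.4051 -0.3452  0.1913] shift [-0.0002  0.0093  0.1803] turn [0.0005 0.0006 0.1579] rows 5.0 F [ 0.1  1.4 -0.3]
```

```bash
python3 -m handwheel '0.085 0 0.0093 0.03 0 0 0.08; 0.085 0 0.0093 0.07 0 0 0.158; 0.085 0 0.0093 0.11 0 0 0.158; 0.085 0 0.0093 0.145 0 0 0.158;0.085 0 0.0093 0.165 0 0 0.158' >/dev/null
python3 -m handwheel '0.085 0 0 0 0 0 0; 0.085 0 0 0 0 0 0;0.085 0 0 0 0 0 0' >/dev/null
python3 plan.py 0.3959 -0.347 0.011 -1.496
```

```text
t 4.35 tcp [ 0.3969 -0.3483  0.0281] shift [-0.0014  0.0009  0.0171] turn [-0.0014 -0.0019 -0.0022] rows 1.0 F [-0.8 -0.1  0.8]
```

```bash
python3 -m handwheel '0.085 -0.0014 0.0009 0.017 0 0 0; 0.085 -0.0014 0.0009 0.017 0 0 0; 0.085 -0.0014 0.0009 0.017 0 0 0' >/dev/null
python3 plan.py 0.3959 -0.347 0.011 -1.496
python3 -m handwheel '0.01 0 0 0 0 0 0; 0.01 0 0 0 0 0 0;0.01 0 0 0 0 0 0;0.01 0 0 0 0 0 0;0.01 0 0 0 0 0 0' 110
python3 -m handwheel '0.01 0 0 0 0 0 0; 0.01 0 0 0 0 0 0;0.01 0 0 0 0 0 0'
```

```text
t 4.6 tcp [ 0.3954 -0.3464  0.011 ] shift [ 0.0006 -0.0004 -0.    ] turn [-0.0008 -0.0012 -0.0027] rows 1.0 F [-0.5 -0.9  0.3]
time: 5.02
tcp_pos: [0.3954, -0.3463, 0.0101]
tcp_rot: [0.0, 0.732, -0.681, 0.001]
wrist_force: [-3.3, 0.3, 12.2]
gripper_width: 0.0251
grasp_force: 17.3
time: 5.27
tcp_pos: [0.3955, -0.3464, 0.0108]
tcp_rot: [0.0, 0.732, -0.681, 0.001]
wrist_force: [-1.0, 1.7, 8.2]
gripper_width: 0.0199
grasp_force: 107.8
```

```bash
python3 -m handwheel '0.01 0 0 -0.01 0 0 0; 0.01 0 0 -0.025 0 0 0;0.01 0 0 -0.04 0 0 0;0.01 0 0 -0.04 0 0 0;0.01 0 0 -0.04 0 0 0'
```

```text
time: 5.68
tcp_pos: [0.3953, -0.3463, 0.0501]
tcp_rot: [0.0, 0.732, -0.681, 0.001]
wrist_force: [-0.1, -0.8, -4.0]
gripper_width: 0.0202
grasp_force: 108.1
```

```bash
python3 -m handwheel '0.01 0 0 -0.04 0 0 0; 0.01 0 0 -0.08 0 0 0; 0.01 0 0 -0.11 0 0 -0.12; 0.01 0 0 -0.11 0 0 -0.24; 0.01 0 0 -0.11 0 0 -0.36' >/dev/null
python3 -m handwheel '0.01 0 0 0 0 0 -0.12; 0.01 0 0 0 0 0 -0.24; 0.01 0 0 0 0 0 -0.36; 0.01 0 0 0 0 0 -0.48; 0.01 0 0 0 0 0 -0.6' >/dev/null
python3 -m handwheel '0.01 0 0 0 0 0 -0.12; 0.01 0 0 0 0 0 -0.24; 0.01 0 0 0 0 0 -0.36; 0.01 0 0 0 0 0 -0.48; 0.01 0 0 0 0 0 -0.6'
python3 plan.py 0.5937 0.0845 0.16 1.658
```

```text
time: 6.93
tcp_pos: [0.3946, -0.3454, 0.1581]
tcp_rot: [-0.001, 0.999, 0.033, -0.001]
wrist_force: [-0.1, 0.1, -3.5]
gripper_width: 0.0203
grasp_force: 109.0
t 6.93 tcp [ 0.3946 -0.3454  0.1581] shift [ 0.2273 -0.4157 -0.0012] turn [-3.1000e-03 -6.0000e-04 -1.5914e+00] rows 13.0 F [-0.1  0.1 -3.5]
```

```bash
python3 -m handwheel '0.01 0.0175 -0.032 0 0 0 -0.12; 0.01 0.035 -0.064 0 0 0 -0.24; 0.01 0.0525 -0.096 0 0 0 -0.36; 0.01 0.07 -0.128 0 0 0 -0.48; 0.01 0.0875 -0.16 0 0 0 -0.6' >/dev/null
python3 plan.py 0.5937 0.0845 0.16 1.658
```

```text
t 7.35 tcp [ 0.4724 -0.1791  0.1583] shift [ 0.2582 -0.1323 -0.0016] turn [-2.70e-03 -4.00e-04 -9.92e-01] rows 8.0 F [-0.2 -0.4 -3.5]
```

```bash
python3 -m handwheel '0.01 0.032 -0.0165 0 0 0 -0.12; 0.01 0.064 -0.033 0 0 0 -0.24; 0.01 0.096 -0.0495 0 0 0 -0.36; 0.01 0.128 -0.066 0 0 0 -0.48; 0.01 0.16 -0.0825 0 0 0 -0.6' >/dev/null
python3 plan.py 0.5937 0.0845 0.16 1.658
```

```text
t 7.77 tcp [ 0.548  -0.0157  0.1581] shift [ 0.1093  0.0136 -0.0019] turn [-2.900e-03 -2.000e-04 -3.913e-01] rows 4.0 F [ 0.6 -0.9 -4.4]
```

```bash
python3 -m handwheel '0.01 0.03 0.004 0 0 0 -0.12; 0.01 0.06 0.007 0 0 0 -0.24; 0.01 0.09 0.01 0 0 0 -0.36; 0.01 0.105 0.013 0 0 0 -0.39; 0.01 0.105 0.013 0 0 0 -0.39' >/dev/null
python3 -m handwheel '0.01 0 0 0 0 0 0;0.01 0 0 0 0 0 0' >/dev/null
python3 plan.py 0.5937 0.0845 0.10 1.658
python3 - <<'E'
from workcell import optics,status
from h import *
s=optics.snapshot("scene"); cv2.imwrite("pics/s2.png",cv2.resize(s["color"][190:320,240:440],None,fx=4,fy=4,interpolation=2))
E
```

```text
t 8.35 tcp [0.5919 0.0778 0.1584] shift [0.0065 0.0025 0.0584] turn [-0.0028  0.0002 -0.0081] rows 2.0 F [-0.4 -0.9 -4.1]
```

View pics/s2.png

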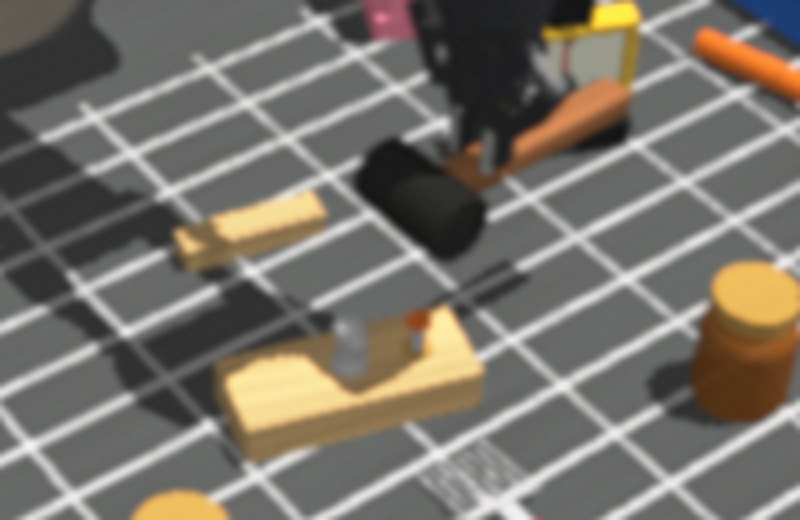

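The mallet is held level, its head at (420,200) above the peg (418,325), which is still up. I'll lower it.

```bash
python3 -m handwheel '0.01 0.0065 0.0025 0.03 0 0 0; 0.01 0.0065 0.0025 0.06 0 0 0;0.01 0.0065 0.0025 0.07 0 0 0;0.01 0.0065 0.0025 0.07 0 0 0;0.01 0.0065 0.0025 0.07 0 0 0' 120
python3 plan.py 0.5937 0.0845 0.06 1.658
python3 -m handwheel '0.01 0 0 0.01 0 0 0; 0.01 0 0 0.02 0 0 0;0.01 0 0 0.028 0 0 0;0.01 0 0 0.028 0 0 0'
python3 plan.py 0.5937 0.0845 0.05 1.658
```

```text
time: 8.82
tcp_pos: [0.5948, 0.0842, 0.09]
tcp_rot: [-0.0, 0.679, 0.734, -0.0]
wrist_force: [0.3, 0.9, -3.2]
gripper_width: 0.0195
grasp_force: 118.8
t 8.82 tcp [0.5948 0.0842 0.09  ] shift [ 0.0004 -0.0011  0.03  ] turn [-0.0005  0.0002 -0.0084] rows 1.0 F [ 0.3  0.9 -3.2]
time: 9.15
tcp_pos: [0.5951, 0.085, 0.0611]
tcp_rot: [0.0, 0.678, 0.735, 0.0]
wrist_force: [1.8, -0.0, -0.7]
gripper_width: 0.0197
grasp_force: 119.2
t 9.15 tcp [0.5951 0.085  0.0611] shift [-0.0004 -0.0015  0.0111] turn [ 0.0009  0.0003 -0.0068] rows 1.0 F [ 1.8 -0.  -0.7]
```

```bash
python3 -m handwheel '0.01 0 0 0.006 0 0 0; 0.01 0 0 0.011 0 0 0;0.01 0 0 0.011 0 0 0'
python3 -m handwheel '0.01 0 0 0.004 0 0 0; 0.01 0 0 0.004 0 0 0'
python3 -m handwheel '0.01 0 0 0.003 0 0 0; 0.01 0 0 0.003 0 0 0'
```

```text
time: 9.4
tcp_pos: [0.5951, 0.0851, 0.0502]
tcp_rot: [0.0, 0.678, 0.735, 0.0]
wrist_force: [2.7, 1.0, 1.2]
gripper_width: 0.0196
grasp_force: 119.3
time: 9.57
tcp_pos: [0.5952, 0.0854, 0.0467]
tcp_rot: [0.0, 0.678, 0.735, 0.0]
wrist_force: [1.4, 3.7, 4.4]
gripper_width: 0.0194
grasp_force: 119.2
time: 9.73
tcp_pos: [0.5953, 0.0859, 0.0444]
tcp_rot: [0.0, 0.678, 0.735, 0.001]
wrist_force: [-0.1, 6.3, 8.0]
gripper_width: 0.0197
grasp_force: 118.1
```

```bash
python3 -m handwheel '0.01 0 0 -0.03 0 0 0; 0.01 0 0 -0.07 0 0 0;0.01 0 0 -0.1 0 0 0;0.01 0 0 -0.1 0 0 0'
python3 - <<'E'
from workcell import optics
from h import *
s=optics.snapshot("scene"); w=cloud(s); c=s["color"].astype(int); 
k=(c[...,2]>170)&(c[...,1]<150)&(c[...,0]<90)&(np.hypot(w[...,0]-.599,w[...,1]-.029)<.02)
print(k.sum(),w[k].mean(0).round(4),np.percentile(w[k][:,2],[10,90]).round(4))
k=(c.max(2)<60)&(w[...,0]>.54)&(w[...,1]<.08)&(w[...,2]>.09)&(w[...,2]<.25)&(w[...,1]>-.05); print("head",k.sum(),np.nanpercentile(w[k],[2,98],axis=0).round(3))
E
python3 plan.py 0.60 0.2 0.15 1.658
```

```text
time: 10.07
tcp_pos: [0.5975, 0.0846, 0.1496]
tcp_rot: [0.004, 0.678, 0.735, 0.003]
wrist_force: [1.7, -0.6, -3.6]
gripper_width: 0.0194
grasp_force: 120.3
t 10.12 tcp [0.5961 0.0846 0.1463] shift [ 0.1147  0.0131 -0.0037] turn [ 0.0048  0.0011 -0.0075] rows 3.0 F [-0.3 -0.2 -4.7]<stdin>:5: RuntimeWarning: Mean of empty slice.
  ret = um.true_divide(
Traceback (most recent call last):
IndexError: index -1 is out of bounds for axis 0 with size 0
```

```bash
cat > pk.py <<'E'
from workcell import optics
from h import *
s=optics.snapshot("scene"); np.savez("pics/scene2.npz",**s); w=cloud(s); h=cv2.cvtColor(s["color"],cv2.COLOR_BGR2HSV).astype(int)
near=(np.hypot(w[...,0]-.599,w[...,1]-.029)<.025)&(w[...,2]<.075)&(w[...,2]>.02)
k=near&(h[...,1]>190)&(h[...,0]<18); print(near.sum(),k.sum(),w[k].mean(0).round(4),np.percentile(w[k][:,2],[5,50,95]).round(4))
print("highest near", np.percentile(w[near][:,2],[50,90,97,100]).round(4))
E
python3 pk.py
```

```text
192 13 [0.6011 0.0289 0.0402] [0.0364 0.0398 0.0443]
highest near [0.0367 0.0403 0.0422 0.0456]
```

The peg top measures about 40 mm, so it is home. I'll set the mallet down at the +y side, about 0.18 m from the rest.

```bash
python3 plan.py 0.5655 0.209 0.06 1.658
```

```text
t 10.17 tcp [0.5944 0.0846 0.1437] shift [ 0.1263 -0.0189  0.0836] turn [-0.0002  0.0005 -0.0075] rows 4.0 F [-0.2 -0.2 -5. ]
```

```bash
python3 -m handwheel '0.01 0.035 -0.006 0.0 0 0 0; 0.01 0.075 -0.012 0.01 0 0 0; 0.01 0.11 -0.018 0.03 0 0 0; 0.01 0.126 -0.019 0.06 0 0 0; 0.01 0.126 -0.019 0.084 0 0 0' >/dev/null
python3 -m handwheel '0.01 0 0 0.015 0 0 0; 0.01 0 0 0.025 0 0 0; 0.01 0 0 0.025 0 0 0;0.01 0 0 0.025 0 0 0'
python3 plan.py 0.5655 0.209 0.027 1.658
```

```text
time: 10.92
tcp_pos: [0.565, 0.2085, 0.0334]
tcp_rot: [-0.001, 0.678, 0.735, -0.001]
wrist_force: [-0.4, 0.4, -4.1]
gripper_width: 0.0194
grasp_force: 120.1
t 10.92 tcp [0.565  0.2085 0.0334] shift [0.0005 0.0005 0.0064] turn [-0.0029  0.0006 -0.0078] rows 1.0 F [-0.4  0.4 -4.1]
```

```bash
python3 -m handwheel '0.01 0 0 0.007 0 0 0; 0.01 0 0 0.007 0 0 0'
python3 -m handwheel '0.01 0 0 0.005 0 0 0; 0.01 0 0 0.005 0 0 0'
```

```text
time: 11.08
tcp_pos: [0.5659, 0.2087, 0.0275]
tcp_rot: [0.0, 0.678, 0.735, 0.0]
wrist_force: [-0.4, 0.4, -4.2]
gripper_width: 0.0199
grasp_force: 120.0
time: 11.25
tcp_pos: [0.5657, 0.2089, 0.0224]
tcp_rot: [0.0, 0.678, 0.735, -0.0]
wrist_force: [-0.9, -0.8, -4.1]
gripper_width: 0.0195
grasp_force: 120.0
```

```bash
python3 -m handwheel '0.01 0 0 0.005 0 0 0; 0.01 0 0 0.005 0 0 0'
python3 -m handwheel '0.01 0 0 0.004 0 0 0; 0.01 0 0 0.004 0 0 0'
```

```text
time: 11.42
tcp_pos: [0.5654, 0.209, 0.0171]
tcp_rot: [-0.0, 0.678, 0.735, -0.0]
wrist_force: [-0.1, -0.7, -3.6]
gripper_width: 0.0192
grasp_force: 120.0
time: 11.58
tcp_pos: [0.5655, 0.209, 0.0131]
tcp_rot: [-0.0, 0.678, 0.735, -0.0]
wrist_force: [0.4, 0.9, -3.2]
gripper_width: 0.0198
grasp_force: 120.1
```

```bash
python3 -m handwheel '0.085 0 0 0 0 0 0; 0.085 0 0 0 0 0 0; 0.085 0 0 0 0 0 0; 0.085 0 0 0 0 0 0;0.085 0 0 0 0 0 0'
python3 -m handwheel '0.085 0 0 -0.04 0 0 0; 0.085 0 0 -0.08 0 0 0; 0.085 0 0 -0.12 0 0 0; 0.085 0 0 -0.16 0 0 0; 0.085 0 0 -0.19 0 0 0'
python3 - <<'E'
from workcell import optics
from h import *
s=optics.snapshot("scene"); w=cloud(s); h=cv2.cvtColor(s["color"],cv2.COLOR_BGR2HSV).astype(int)
k=(h[...,1]>110)&(h[...,0]<18)&(h[...,2]>70)&(abs(w[...,0]-.56)<.06)&(abs(w[...,1]-.26)<.1)&(w[...,2]>.008)&(w[...,2]<.09); q=w[k]; print("handle",k.sum(),q.mean(0).round(3),np.percentile(q,[2,98],axis=0).round(3).tolist())
k=(s["color"].max(2)<60)&(abs(w[...,0]-.57)<.07)&(abs(w[...,1]-.16)<.06)&(w[...,2]>.012)&(w[...,2]<.12); print("head",k.sum(),np.percentile(w[k],[2,98],axis=0).round(3).tolist())
E
python3 plan.py 0.4533 0.2807 0.22 1.187
```

```text
time: 12.0
tcp_pos: [0.5661, 0.2092, 0.0141]
tcp_rot: [0.0, 0.678, 0.735, 0.0]
wrist_force: [0.1, -0.1, 0.4]
gripper_width: 0.0781
grasp_force: 0.0
time: 12.42
tcp_pos: [0.5664, 0.2093, 0.2078]
tcp_rot: [0.001, 0.678, 0.735, 0.002]
wrist_force: [1.9, 0.5, -0.5]
gripper_width: 0.085
grasp_force: 0.0
handle 372 [0.569 0.26  0.027] [[0.552, 0.186, 0.013], [0.581, 0.335, 0.039]]
head 453 [[0.539, 0.133, 0.015], [0.612, 0.176, 0.054]]
t 12.47 tcp [0.5689 0.2099 0.2137] shift [ 0.0798 -0.1095 -0.0076] turn [ 0.0131 -0.0051  0.4639] rows 4.0 F [1.6 0.1 4.7]
```

```bash
python3 -m handwheel '0.085 0.02 -0.028 0 0 0 0.12; 0.085 0.04 -0.056 0 0 0 0.24; 0.085 0.06 -0.084 0 0 0 0.36; 0.085 0.08 -0.1095 0 0 0 0.464; 0.085 0.08 -0.1095 0 0 0 0.464' >/dev/null
python3 -m handwheel '0.085 0 0 0 0 0 0; 0.085 0 0 0 0 0 0'
python3 - <<'E'
from workcell import optics,status
from h import *
st=status.sense(); s=optics.snapshot("wrist"); w=cloud(s,wristT(s,st)).reshape(-1,3)
cv2.imwrite("pics/wr2.png",s["color"])
for a,b in((.155,.170),(.108,.122)):
    q=w[(w[:,2]>a)&(w[:,2]<b)&(np.hypot(w[:,0]-.453,w[:,1]-.281)<.075)]; print(len(q),cv2.minAreaRect(q[:,:2].astype(np.float32)),q[:,2].mean())
E
python3 plan.py 0.4533 0.2807 0.131 1.187
```

```text
time: 13.05
tcp_pos: [0.4508, 0.28, 0.2038]
tcp_rot: [0.0, 0.828, 0.56, 0.0]
wrist_force: [0.2, -0.8, 0.0]
gripper_width: 0.0852
grasp_force: 0.0
2650 ((0.4512234926223755, 0.28305739164352417), (0.03541061654686928, 0.024035869166254997), 67.87759399414062) 0.16010573351758575
3205 ((0.4509632885456085, 0.2822761833667755), (0.11025882512331009, 0.024068301543593407), 68.06214141845703) 0.11448019733816595
t 13.1 tcp [0.4511 0.2797 0.2037] shift [0.0017 0.0016 0.0727] turn [ 0.0008 -0.0001  0.0006] rows 2.0 F [-0.2 -0.3  0.2]
```

```bash
python3 plan.py 0.4516 0.2822 0.131 1.187
python3 -m handwheel '0.085 0.0024 0 0.025 0 0 0; 0.085 0.0024 0 0.055 0 0 0; 0.085 0.0024 0 0.072 0 0 0; 0.085 0.0024 0 0.072 0 0 0;0.085 0.0024 0 0.072 0 0 0'
python3 -m handwheel '0.01 0 0 0 0 0 0; 0.01 0 0 0 0 0 0; 0.01 0 0 0 0 0 0; 0.01 0 0 0 0 0 0;0.01 0 0 0 0 0 0' 90
python3 -m handwheel '0.01 0 0 0 0 0 0; 0.01 0 0 0 0 0 0; 0.01 0 0 0 0 0 0'
python3 plan.py 0.4516 0.2822 0.131 1.187
```

```text
t 13.1 tcp [0.4511 0.2797 0.2037] shift [ 0.0025 -0.0006  0.0727] turn [ 0.0008 -0.0001  0.0006] rows 2.0 F [-0.2 -0.3  0.2]
time: 13.52
tcp_pos: [0.4517, 0.2815, 0.1311]
tcp_rot: [-0.0, 0.829, 0.559, -0.001]
wrist_force: [1.3, 0.6, 0.1]
gripper_width: 0.0846
grasp_force: 0.0
time: 13.93
tcp_pos: [0.4514, 0.2825, 0.1323]
tcp_rot: [0.0, 0.829, 0.559, 0.001]
wrist_force: [0.4, -0.9, -0.4]
gripper_width: 0.0245
grasp_force: 0.0
time: 14.18
tcp_pos: [0.4517, 0.2824, 0.1327]
tcp_rot: [0.0, 0.829, 0.559, 0.001]
wrist_force: [0.2, -1.0, 5.7]
gripper_width: 0.0213
grasp_force: 89.7
t 14.18 tcp [0.4517 0.2824 0.1327] shift [-0.0002 -0.0001  0.0017] turn [ 0.0017 -0.001   0.    ] rows 1.0 F [ 0.2 -1.   5.7]
```

```bash
python3 -m handwheel '0.01 0 0 -0.02 0 0 0; 0.01 0 0 -0.06 0 0 0; 0.01 0 0 -0.1 0 0 0; 0.01 0 0 -0.12 0 0 0; 0.01 0 0 -0.12 0 0 0'
python3 plan.py 0.5848 -0.0202 0.25 1.288
```

```text
time: 14.6
tcp_pos: [0.453, 0.2833, 0.2564]
tcp_rot: [0.001, 0.829, 0.559, 0.004]
wrist_force: [1.5, 0.8, -3.2]
gripper_width: 0.0211
grasp_force: 89.3
t 14.6 tcp [0.453  0.2833 0.2564] shift [-0.2321  0.2358  0.0064] turn [ 0.0066 -0.0061 -0.1009] rows 8.0 F [ 1.5  0.8 -3.2]
```

```bash
python3 -m handwheel '0.01 -0.027 0.027 0 0 0 -0.02; 0.01 -0.054 0.054 0 0 0 -0.04; 0.01 -0.081 0.081 0 0 0 -0.06; 0.01 -0.108 0.108 0 0 0 -0.08; 0.01 -0.135 0.135 0 0 0 -0.1' >/dev/null
python3 plan.py 0.5848 -0.0202 0.25 1.288
```

```text
t 15.02 tcp [0.5249 0.105  0.2491] shift [-0.1035  0.0924 -0.0011] turn [-0.004   0.0015  0.0004] rows 4.0 F [ 0.8 -0.5 -4.1]
```

```bash
python3 -m handwheel '0.01 -0.027 0.024 0 0 0 0; 0.01 -0.054 0.048 0 0 0 0; 0.01 -0.08 0.072 0 0 0 0; 0.01 -0.099 0.09 0 0 0 0; 0.01 -0.099 0.09 0 0 0 0' >/dev/null
python3 -m handwheel '0.01 0 0 0 0 0 0; 0.01 0 0 0 0 0 0; 0.01 0 0 0 0 0 0'
cat > gz.py <<'E'
from workcell import optics,status
from h import *
from scipy.spatial.transform import Rotation as R
import sys
# gauge frame from tool: origin = TCP + 0.1327*tool z, gy = tool x, gx = -tool y...
st=status.sense(); q=st["tcp_rot"]; M=R.from_quat([*q[1:],q[0]]).as_matrix(); o=st["tcp_pos"]+.1327*M[:,2]; gy=M[:,0]; gz=-M[:,2]; gx=np.cross(gy,gz)
print("origin",o.round(4),"gx",gx.round(3),"gz",gz.round(3),"F",st["wrist_force"].round(1))
s=optics.snapshot("scene"); np.savez("pics/sg.npz",**s); T=s["T"]; w=cloud(s); c=s["color"].astype(int)
l=(w-o); Y=l@gy; Z=l@gz; X=l@gx
f=(abs(Y)<.05)&(Z>.028)&(Z<.112)&(abs(X)<.03)
g=f&(c[...,1]-np.maximum(c[...,0],c[...,2])>25); r=f&(c[...,2]-np.maximum(c[...,0],c[...,1])>50)
v,u=np.mgrid[:480,:640]; of=o+.012*gx
def ong(k,wt):
    uu,vv=np.average(u[k],weights=wt),np.average(v[k],weights=wt); d=T[:3,:3]@np.linalg.solve(s["K"],[uu,vv,1]); m=((of-T[:3,3])@gx)/(d@gx); p=T[:3,3]+m*d-o; return uu,vv,p@gy,p@gz
for n,k in(("mark",g),("red",r)):
    if k.sum()<3: print(n,k.sum()); continue
    uu,vv,y,z=ong(k,np.ones(k.sum())); print(n,k.sum(),round(uu,1),round(vv,1),"y,z",y.round(4),z.round(4),"ang",np.arctan2(y,.104-z).round(3),"r",np.hypot(y,.104-z).round(3))
lo=r&(Z<.062)
if lo.sum()>2: uu,vv,y,z=ong(lo,np.ones(lo.sum())); print("red low",lo.sum(),y.round(4),z.round(4),np.arctan2(y,.104-z).round(3))
fr=(h:=cv2.cvtColor(s["color"],cv2.COLOR_BGR2HSV).astype(int))[...,1]>170; fr&=(h[...,0]>20)&(h[...,0]<35)&(np.linalg.norm(l,axis=-1)<.2)
print("frame Y",np.percentile(Y[fr],[1,99]).round(4),"Z",np.percentile(Z[fr],[1,99]).round(4),"X",np.percentile(X[fr],[1,99]).round(4))
u0,v0=int(u[fr].mean()),int(v[fr].mean()); cv2.imwrite("pics/"+sys.argv[1],cv2.resize(s["color"][v0-45:v0+65,u0-60:u0+60],None,fx=5,fy=5,interpolation=2))
E
python3 gz.py g1.png; python3 plan.py 0.5848 -0.0202 0.21 1.288
```

```text
time: 15.68
tcp_pos: [0.5835, -0.0126, 0.2505]
tcp_rot: [-0.001, 0.8, 0.6, -0.001]
wrist_force: [-0.1, -0.1, -4.4]
gripper_width: 0.0209
grasp_force: 89.6
origin [ 0.5832 -0.0125  0.1178] gx [ 0.96  -0.279 -0.002] gz [ 0.002 -0.001  1.   ] F [-0.1 -0.1 -4.4]
mark 12 338.2 244.7 y,z 0.0202 0.0501 ang 0.359 r 0.058
red 11 333.9 240.4 y,z 0.0077 0.0685 ang 0.213 r 0.036
frame Y [-0.0553  0.0532] Z [0.0288 0.1253] X [-0.0068  0.0171]
t 15.73 tcp [ 0.5837 -0.0125  0.251 ] shift [-0.0071  0.0032  0.041 ] turn [-0.0014  0.      0.0002] rows 2.0 F [-0.7  0.9 -3.1]
```

View pics/g1.png

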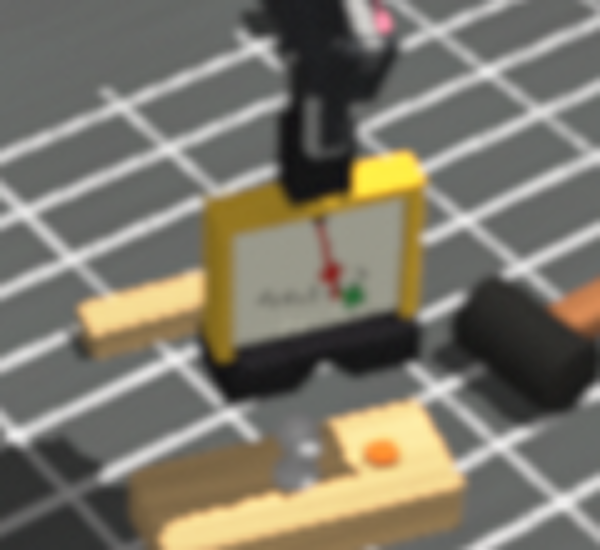

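The picture shows the gauge upright over the rest: notch at (325,370), stud at (298,440), peg home at (382,452), and the green mark (352,297) on the peg side at about 0.35 rad. I'll centre it and lower onto the ball.

```bash
python3 -m handwheel '0.01 -0.0071 0.003 0.02 0 0 0; 0.01 -0.0071 0.003 0.038 0 0 0; 0.01 -0.0071 0.003 0.038 0 0 0; 0.01 -0.0071 0.003 0.038 0 0 0'
python3 -m handwheel '0.01 0 0 0.006 0 0 0; 0.01 0 0 0.006 0 0 0'
python3 plan.py 0.5848 -0.0202 0.2007 1.288
```

```text
time: 16.07
tcp_pos: [0.5845, -0.0203, 0.2131]
tcp_rot: [-0.001, 0.8, 0.6, -0.001]
wrist_force: [0.1, 1.0, -3.5]
gripper_width: 0.021
grasp_force: 89.6
time: 16.23
tcp_pos: [0.5854, -0.0209, 0.208]
tcp_rot: [0.0, 0.8, 0.6, 0.0]
wrist_force: [-0.6, -0.1, -3.7]
gripper_width: 0.0211
grasp_force: 89.6
t 16.23 tcp [ 0.5854 -0.0209  0.208 ] shift [ 0.0005 -0.0008  0.0073] turn [ 0.0009 -0.0001 -0.0005] rows 1.0 F [-0.6 -0.1 -3.7]
```

```bash
python3 -m handwheel '0.01 0 0 0.005 0 0 0; 0.01 0 0 0.005 0 0 0'
python3 -m handwheel '0.01 0 0 0.0025 0 0 0; 0.01 0 0 0.0025 0 0 0;0.01 0 0 0.0025 0 0 0'
```

```text
time: 16.4
tcp_pos: [0.5851, -0.0211, 0.2024]
tcp_rot: [-0.0, 0.8, 0.6, -0.0]
wrist_force: [-0.2, 0.5, -3.8]
gripper_width: 0.0214
grasp_force: 89.6
time: 16.65
tcp_pos: [0.5855, -0.0211, 0.2004]
tcp_rot: [0.0, 0.8, 0.6, 0.0]
wrist_force: [0.6, -0.1, -2.5]
gripper_width: 0.0212
grasp_force: 89.7
```

```bash
python3 -m handwheel '0.01 0 0 0.002 0 0 0; 0.01 0 0 0.002 0 0 0;0.01 0 0 0.002 0 0 0'
python3 -m handwheel '0.01 0 0 0.002 0 0 0; 0.01 0 0 0.002 0 0 0;0.01 0 0 0.002 0 0 0'
```

```text
time: 16.9
tcp_pos: [0.586, -0.0213, 0.2002]
tcp_rot: [0.001, 0.8, 0.6, 0.001]
wrist_force: [-0.6, 0.1, 6.5]
gripper_width: 0.0215
grasp_force: 90.9
time: 17.15
tcp_pos: [0.5866, -0.0213, 0.2]
tcp_rot: [0.002, 0.8, 0.6, 0.002]
wrist_force: [-1.7, 2.6, 15.0]
gripper_width: 0.021
grasp_force: 92.0
```

Contact came at TCP z 0.2003, which puts the ball at 0.0676 m as it should be, pressing about 19 N. I'll ease off slightly and rock the gauge 0.35 rad about the ball.

```bash
python3 -m handwheel '0.01 0.0093 0 -0.0015 0 -0.07 0; 0.01 0.0185 0 -0.0005 0 -0.14 0; 0.01 0.0276 0 0.0011 0 -0.21 0; 0.01 0.0366 0 0.0034 0 -0.28 0; 0.01 0.0454 0 0.0062 0 -0.35 0'
python3 -m handwheel '0.01 0 0 0 0 0 0; 0.01 0 0 0 0 0 0;0.01 0 0 0 0 0 0'
python3 gz.py g2.png
```

```text
time: 17.57
tcp_pos: [0.5994, 0.023, 0.1924]
tcp_rot: [0.107, 0.788, 0.59, -0.138]
wrist_force: [0.0, 2.4, 1.6]
gripper_width: 0.0216
grasp_force: 90.4
time: 17.82
tcp_pos: [0.5995, 0.0236, 0.1921]
tcp_rot: [0.106, 0.788, 0.591, -0.137]
wrist_force: [0.9, 4.2, 7.8]
gripper_width: 0.0215
grasp_force: 91.2
origin [ 0.5874 -0.0201  0.0673] gx [ 0.96  -0.278  0.005] gz [0.091 0.329 0.94 ] F [0.9 4.2 7.8]
mark 8 339.9 263.1 y,z 0.0159 0.0472 ang 0.273 r 0.059
red 12 341.7 256.2 y,z 0.0117 0.0708 ang 0.339 r 0.035
frame Y [-0.0573  0.1375] Z [0.019  0.1223] X [-0.0878  0.0172]
```

```bash
for i in 1 2 3 4; do python3 -m handwheel '0.01 0 0 0 0 0 0; 0.01 0 0 0 0 0 0;0.01 0 0 0 0 0 0;0.01 0 0 0 0 0 0;0.01 0 0 0 0 0 0' >/dev/null; done
python3 gz.py g3.png
python3 - <<'E'
from h import *
a=np.load("pics/sg.npz")["color"][225:290,305:375]; b=np.load("pics/scene0.npz")["color"][185:235,350:410]
cv2.imwrite("pics/last.png",np.hstack([cv2.resize(a,(560,520),interpolation=2)]))
E
python3 -c "
from workcell import status;s=status.sense();print(s['wrist_force'],s['tcp_pos'],s['time'])"
```

```text
origin [ 0.5873 -0.0206  0.0676] gx [ 0.96  -0.28   0.005] gz [0.091 0.328 0.94 ] F [1.8 4.1 7.9]
mark 7 340.0 263.3 y,z 0.017 0.0467 ang 0.289 r 0.06
red 9 341.1 256.3 y,z 0.0108 0.0702 ang 0.309 r 0.035
frame Y [-0.057   0.1375] Z [0.021  0.1213] X [-0.0864  0.0175]
[0.94508963 4.65601963 6.94177836] [0.59937278 0.02299402 0.19232921] 19.5833
```

View pics/last.png

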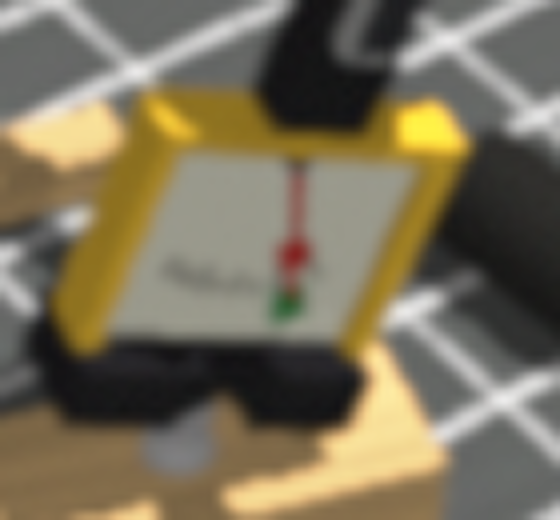

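The last picture shows the pointer hanging through (297,170) to about (291,290) with its tip on the green mark centred at (288,303), about 1 mm off. Only the stud, at (180,440), is under the notch, and the gauge is steady and pressing about 11 N.

```bash
python3 -c "
from workcell import hand_in; print(hand_in())"
```

```text
the job is handed in; nothing more can be done
None
```

I handed the job in at about 19.6 s, but `hand_in()` returned no verdict: the peg measured home (top about 40 mm up), the mallet lies on its side on the bench clear of the rest after slipping out of my first grasp, and the gauge is held on the stud, pressing about 11 N, with its pointer about 1 mm from the green mark.

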